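Hang the cutlery caddy on the hook and hold it pressed for screwing

ROBOT

A 7-joint arm with a two-finger parallel gripper is mounted at the origin on a cart in front of the work surface, level with it; the furniture and walls round the work are solid. World frame = base frame: x ahead of the robot, y to its left, z up, the work surface at z = 0. Lengths are in mm, angles in rad, forces in N, time in s.
With the tool pointing down it reaches from about 425 to 950 mm from the base axis. Payload 4.7 kg.
Tool frame: the origin (TCP) lies midway between the tips of the shut fingers; the grasp point (between the pads) lies 19 mm behind it; z points along the fingers, y is the line along which they close (so a half turn about z gives the same grasp; the last joint's range is limited). The gripper opens to 85 mm and grips with 20 to 120 N. Pads are 22 mm wide; open, the fingers measure 114 mm over their backs; the gripper's body (76 mm by 85 mm) begins 54 mm behind the grasp point. The pads swing forward as they close: fully open they stand 13 mm farther back than shut.
Start: joints at [-1.145, 0.469, -0.049, 1.532, 0.024, 1.141, -0.082], TCP at [296.48, 606.425, 204.435] pointing down, gripper open.
Joint ranges: [-2.59, 2.59], [-0.33, 1.99], [-1.39, 1.29], [0.1, 2.45], [-1.04, 4.18], [0.21, 1.99], [-2.66, 2.66]. Speed limits (rad/s): [2.57, 2.57, 3.14, 3.14, 3.14, 3.14, 3.14].

INTERFACE

Orientations are given as a unit quaternion [x, y, z, w].
In Python, from bench import get_obs, snapshot, camera_model, close_job, recognise, pinpoint gives the robot as it stands. The module is installed in compiled form; this text tells all that it offers.
- The arm moves only by the tool drive_tool, never from a script. Its argument "commands" is a list that holds one entry, the list of rows, each a list of 4 numbers: the shift along the tool's x, y, z in m, then the turn about the tool's z in rad. In form: [[[x, y, z, twist], ...]]. A call has 1 to 12 rows; each row shifts and turns the commanded pose from where the row before left it, along the tool's axes as they then stand; what a row does not reach is not made up. A row lasts 1/12 s, in which the tool goes at most 41.7 mm and 7.16 degrees, less where a joint would pass 70% of its speed; a pose out of reach is approached as far as the arm can. A call is refused whole if a number of a shift passes 0.0417 or a number of a turn 0.125, either way. A call with a gripper value outside its range is refused whole. "gripper" is the finger opening in m, from 0 to 0.0854, set as the call begins (left out, the last holds). The fingers move at their own pace and stop on an object; "newtons" is the grip in N (left out, the last holds). Time passes only in rows, so rows that do not move let the fingers close. It gives the time, the measured TCP pose, the force and the opening at its end, in the units of the state.
- get_obs(): the state, without advancing time (a new reading comes with each control period).
- snapshot(name): name is "scene" or "top" or "wrist"; returns the picture (384x512x3 uint8, blue, green, red); there is no depth.
- camera_model(name): a dict with "fx", "fy", "cx", "cy" (pixels), "world_from_camera" (4x4, takes a point from camera to world coordinates). Camera axes: x right, y up, looking along -z (the intrinsics and any distortion apply to the point x, -y, -z); pixel columns grow to the right and rows downward; lengths in mm; the calibration is good to about 2 mm. A picture is of the moment at which its call begins: read the wrist's pose just before it. camera_model takes no time and is no camera call; for the wrist camera it gives the pose at the moment of the call.
- close_job(): hands the job in, once; it reports no verdict.
Trained networks look in the newest picture that a camera, given by its name, has taken for a name from the list of things; names that differ only in an ending like _2 or _b are one class to them, and where a whole thing is asked for, a point or a joint stands for the part that bears it (a point fixed in the world has none). Each returns a list of dicts, best first, with "confidence" (0 to 1); they miss things now and then, are a little off and sometimes report something else, mostly with a low value. They report only what shows in the picture. A call takes as long as a camera call. They do not tell look-alikes from the thing itself.
- recognise(query, camera): "centre" ([row, column] in pixels, amid what is visible of it).
- pinpoint(query, camera): "centre" ([row, column] in pixels: a listed point, or the origin of a listed thing).
The state is a dict: "t": time; "joint_positions": joint angles; "joint_velocities": joint speeds; "tau": joint torques, N m; "position": TCP position; "tcp_rot": TCP orientation; "contact_force": force on the tool from outside, world axes, zero at the start; "moment": the same for the moment, N m; "finger_gap": finger opening in mm.
Only numpy, scipy, OpenCV 4.12 (cv2) and the standard library are available. Lean on these libraries where they do the work, as an engineer would, in place of code of your own. Each camera call takes 0.05 s, during which the arm holds its last target. There are 200 camera calls.

TASK

Pick up the white cutlery caddy and hang it by its steel handle on the hook of the wooden stand, so that the handle rests on the hook. Then push the caddy squarely back against the sprung orange pad, until the pad is about half way in (about 10 N, never over 25 N), and finish while still holding it pressed there, level and steady: a colleague will put the screws in. Leave the other things on the worktop where they are.

Things in the scene. Friction and masses are not known exactly. Their poses are not given: they have to be found in the camera images.
- caddy: loose white plastic open-topped cutlery caddy, upright, empty, 0.2 to 0.33 kg. Box 80 (x) x 50 (y) x 80 mm (z), walls 4 mm; can be gripped from above across its width. Origin: centre of the box's underside; z up; +x to its back. Its back face, x = +40 mm, is widened by a flange 76 mm wide (y), 5 to 71 mm high, with screw holes; a steel D-handle reaches out behind
- caddy_handle (a point): centre of the handle's cross bar on the caddy: at x = +90, y = 0, z = +70 mm of the caddy. The bar is 8 mm thick, runs along y and ends in two 8 mm arms at y = -21 and +21 mm that run forward to the flange; the free gap inside is 34 mm wide and 46 mm from bar to flange.
- stand: wooden stand fixed to the worktop, with hook and pad. Origin on the worktop; z up; +x to its upright board, front face at x = +126 mm, 150 wide and high. Base 12 mm thick, x = -19 to +151 mm. A caddy right above this origin with the same axes can be lowered onto the hook: its bar passes behind the tip (8 mm spare), its flange before the pad (6 mm spare). Hung, its underside is at 60 mm
- hook: dark steel hook on the stand, 8 mm round rod: a level shank leaves the board toward -x of the stand, its top 126 mm above the worktop, and ends in an upturned tip centred at x = +74 mm whose top is 140 mm above the worktop. The body's origin is the stand's origin.
- hook_seat (a point): point on the top of the hook's shank, at x = +90, y = 0, z = +126 mm of the stand, axes as the stand's; a handle bar resting on the shank has its centre 4 mm above it. The bar can slide along the shank toward the board while the caddy is pushed back.
- press_pad: orange-faced sprung pad of the stand, under the hook; the caddy's flange is pushed against it. Upright face 106 mm wide, 71 to 113 mm above the worktop, at x = +46 mm of the stand when out. Origin: the stand's origin when out; the pad slides with it along the stand's +x (toward the board) by 0 to 20 mm against a spring of 1000 N/m without preload: half way, 10 mm in, is 10 N
- mug: green and white mug, bystander, origin under its centre
- pepper_mill: wooden pepper mill, 58 mm wide, 170 mm high, bystander, origin under its centre
- spice_jar: spice jar with a mustard-coloured cap, 42 mm wide, 106 mm high, bystander, origin under its centre
- orange: orange, about 77 mm, bystander, origin at its underside as it first lies
- glass: tall clear drinking glass, 68 mm wide, 142 mm high, bystander, origin under its centre
- screwdriver: screwdriver lying ready for the colleague, bystander, origin under its middle
There are look-alikes about, which are no part of the job. Leave any red or turquoise look-alike of the caddy alone.

How it is judged:
By the outcome, as a careful person would: the job done as asked, in the order asked, and still so for the second after the job is handed in, while the arm keeps its last pose, push and grip.
It also fails if it takes over 45 s, if anything falls off the work surface, if the arm or the gripper's body presses on something with over 40 N, if the wrist force passes 120 N, or if a joint passes its speed limit or range.

## Working session

There is one attempt and no reset: what is moved stays moved. The work goes in short steps, Python scripts to look and compute and a tool call to move; the robot and the scene stay as the last step left them, time stands still between calls to the robot, and variables do not carry over. Pictures are saved under pics/ and viewed, on a budget of 10 in all, crops included, one or two more only if the job needs it, and the job is handed in when it is done.

Besides the shell and the picture viewer there is one more tool, called after "Call:" as name(argument=value, ...), one argument or row to a line, values as JSON. drive_tool: Moves the arm, as the interface text tells. Its arguments: {"type":"object","properties":{"commands":{"type":"array","items":{"type":"array","items":{"type":"array","items":{"type":"number"}}}},"gripper":{"type":"number"},"newtons":{"type":"number"}},"required":["commands"]}

```bash
mkdir -p pics; cat > h.py <<'E'
import numpy as np, cv2
from scipy.spatial.transform import Rotation as R
from bench import *
def ray(cam,rc):
    m=camera_model(cam) if isinstance(cam,str) else cam
    d=np.array([(rc[1]-m['cx'])/m['fx'],-(rc[0]-m['cy'])/m['fy'],-1.])
    T=np.array(m['world_from_camera']); return T[:3,3],T[:3,:3]@d
def atz(cam,rc,z):
    o,d=ray(cam,rc); return o+d*(z-o[2])/d[2]
def proj(cam,p):
    m=camera_model(cam) if isinstance(cam,str) else cam
    T=np.linalg.inv(np.array(m['world_from_camera'])); q=T[:3,:3]@np.array(p,float)+T[:3,3]
    return np.array([m['cy']-m['fy']*q[1]/-q[2], m['cx']+m['fx']*q[0]/-q[2]])
def tri(cs):
    A=0;b=0
    for cam,rc in cs:
        o,d=ray(cam,rc); d=d/np.linalg.norm(d); P=np.eye(3)-np.outer(d,d); A=A+P; b=b+P@o
    return np.linalg.solve(A,b)
def st():
    o=get_obs(); print('t',round(o['t'],2),'pos',np.round(o['position'],1),'R',np.round(R.from_quat(o['tcp_rot']).as_matrix(),3).tolist(),'F',np.round(o['contact_force'],1),'M',np.round(o['moment'],2),'gap',np.round(o['finger_gap'],1),'q',np.round(o['joint_positions'],2)); return o
E
python3 - <<'E'
from h import *
st()
m=camera_model('top');print({k:(v if np.ndim(v)==0 else np.round(v,2).tolist()) for k,v in m.items()})
a=snapshot('scene');b=snapshot('top')
cv2.imwrite('pics/1s.png',a);cv2.imwrite('pics/1t.png',b)
for cam in('scene','top'):
    for q in('caddy','caddy_handle','stand','hook_seat','press_pad'):
        f=pinpoint(q,cam)
        print(cam,q,[(np.round(x['centre']).tolist(),round(x['confidence'],2),np.round(atz(cam,x['centre'],{'caddy_handle':70,'hook_seat':126}.get(q,0))).tolist()) for x in f][:5])
E
```

```text
t 0.0 pos [296.2 605.8 203.3] R [[-0.898, 0.439, -0.001], [0.439, 0.898, -0.002], [-0.0, -0.002, -1.0]] F [-0.4 -0.7 -0.7] M [ 0.02 -0.06  0.02] gap 85.5 q [-1.14  0.47 -0.05  1.53  0.02  1.14 -0.08]
{'fx': 403.42080840836803, 'fy': 403.42080840836803, 'cx': 258.5810497458719, 'cy': 194.20958337967346, 'world_from_camera': [[-0.04, 0.97, -0.22, 299.21], [-1.0, -0.03, 0.01, -47.13], [0.0, 0.22, 0.98, 1402.99], [0.0, 0.0, 0.0, 1.0]]}
scene caddy [([262.0, 302.0], 0.9, [500.0, -273.0, 0.0]), ([248.0, 257.0], 0.81, [469.0, -138.0, 0.0]), ([226.0, 213.0], 0.71, [461.0, 42.0, 0.0])]
scene caddy_handle [([197.0, 235.0], 0.62, [551.0, 31.0, 70.0]), ([234.0, 323.0], 0.6, [566.0, -293.0, 70.0])]
scene stand [([207.0, 177.0], 0.72, [457.0, 214.0, 0.0])]
scene hook_seat [([163.0, 186.0], 0.9, [541.0, 257.0, 126.0])]
scene press_pad []
top caddy [([240.0, 226.0], 0.65, [458.0, 56.0, 0.0]), ([224.0, 324.0], 0.61, [500.0, -291.0, 0.0]), ([232.0, 283.0], 0.6, [477.0, -146.0, 0.0])]
top caddy_handle [([204.0, 267.0], 0.83, [565.0, -93.0, 70.0]), ([198.0, 325.0], 0.76, [582.0, -289.0, 70.0]), ([210.0, 237.0], 0.61, [550.0, 11.0, 70.0])]
top stand [([244.0, 178.0], 0.91, [449.0, 221.0, 0.0])]
top hook_seat [([216.0, 165.0], 0.64, [527.0, 237.0, 126.0])]
top press_pad [([185.0, 366.0], 0.68, [639.0, -452.0, 0.0])]
```

```bash
python3 - <<'E'
from h import *
a=cv2.imread('pics/1s.png');b=cv2.imread('pics/1t.png')
a=a[100:340,100:400];b=b[150:290,120:400]
a=cv2.resize(a,(700,560)) if 0 else cv2.resize(a,None,fx=2,fy=2); b=cv2.resize(b,None,fx=2,fy=2)
cv2.imwrite('pics/2a.png',a);cv2.imwrite('pics/2b.png',b)
E
```

```text
(no output)
```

View pics/2a.png

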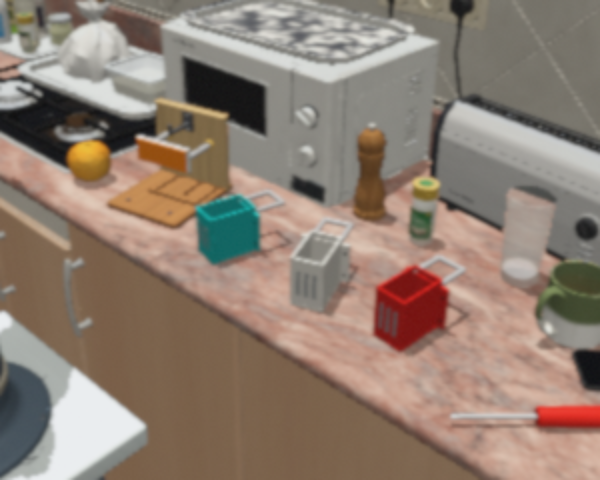

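View pics/2b.png

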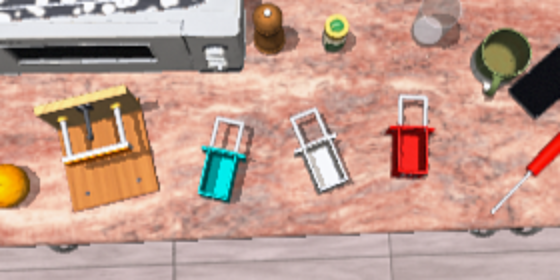

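Candidates for the caddy in the scene image: turquoise (213,214), white (258,238), red (306,252), given as (col,row). By the description it is the white one, at about (280,225) in the top image. I'll check it in a close crop before moving.

```bash
python3 - <<'E'
from h import *
a=cv2.imread('pics/1s.png')[202:262,240:285];b=cv2.imread('pics/1t.png')[198:252,260:300]
a=cv2.resize(a,None,fx=9,fy=9,interpolation=cv2.INTER_CUBIC);b=cv2.resize(b,None,fx=9,fy=9,interpolation=cv2.INTER_CUBIC)
h=max(a.shape[0],b.shape[0]);c=np.zeros((h,a.shape[1]+b.shape[1],3),np.uint8);c[:a.shape[0],:a.shape[1]]=a;c[:b.shape[0],a.shape[1]:]=b
cv2.imwrite('pics/3.png',c)
o=get_obs();W=np.array(camera_model('wrist')['world_from_camera']);r=R.from_quat(o['tcp_rot']).as_matrix()
print('cam in tool',np.round(r.T@(W[:3,3]-o['position']),1).tolist(),np.round(r.T@W[:3,:3],2).tolist(),camera_model('wrist')['fx'])
E
```

```text
cam in tool [69.7, -0.2, -171.1] [[-0.0, 0.96, 0.28], [1.0, 0.0, 0.0], [-0.0, 0.28, -0.96]] 310.76052854821
```

View pics/3.png

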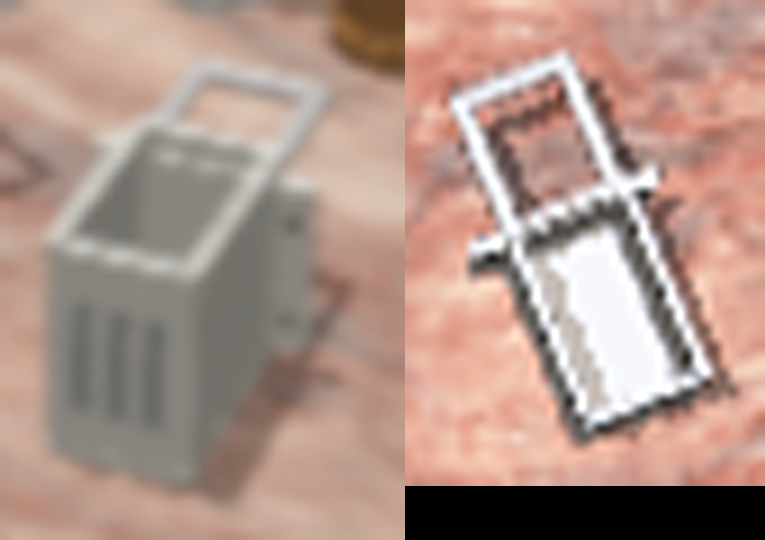

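```bash
python3 - <<'E'
from h import *
h=atz('top',(207.1,271.9),72);f=atz('top',(242.7,286.9),80)
print(h,f,np.arctan2(*(h-f)[[1,0]]),np.linalg.norm((h-f)[:2]))
u=(h-f)[:2]/np.linalg.norm((h-f)[:2]);print('origin',h[:2]-90*u, f[:2]+38*u)
E
```

```text
[ 554.86865817 -107.3247376    72.        ] [ 433.02156964 -150.88376822   80.        ] 0.3433311609062695 129.3990035975139
origin [ 470.12118977 -137.62105092] [ 468.80383407 -138.09199149]
```

The crop shows the white caddy: handle bar centre at top-image (272,207), front rim at (287,243). That puts its origin at about (469,-138) with a yaw of 0.34. Moving over it at height.

Call:
drive_tool(
  commands=[
    [[-0.0245, -0.021, -0.0047, 0], [-0.0245, -0.021, -0.0047, 0], [-0.0245, -0.021, -0.0047, 0], [-0.0245, -0.021, -0.0047, 0], [-0.0245, -0.021, -0.0047, 0], [-0.0245, -0.021, -0.0047, 0], [-0.0245, -0.021, -0.0047, 0], [-0.0245, -0.021, -0.0047, 0], [-0.0245, -0.021, -0.0047, 0], [-0.0245, -0.021, -0.0047, 0], [-0.0245, -0.021, -0.0047, 0], [-0.0245, -0.021, -0.0047, 0]],
  ],
  gripper=0.085,
)

```text
t: 1.6
position: [450.3, 249.4, 261.4]
tcp_rot: [0.225, 0.974, 0.0, 0.0]
contact_force: [1.1, 0.3, 0.2]
finger_gap: 85.3
```

Call:
drive_tool(
  commands=[
    [[-0.0147, -0.0262, 0, 0], [-0.0147, -0.0262, 0, 0], [-0.0147, -0.0262, 0, 0], [-0.0147, -0.0262, 0, 0], [-0.0147, -0.0262, 0, 0], [-0.0147, -0.0262, 0, 0], [-0.0147, -0.0262, 0, 0], [-0.0147, -0.0262, 0, 0], [-0.0147, -0.0262, 0, 0], [-0.0147, -0.0262, 0, 0], [-0.0147, -0.0262, 0, 0], [0, 0, 0, 0]],
  ],
)

```text
t: 2.6
position: [468.2, -85.7, 261.4]
tcp_rot: [0.23, 0.973, -0.001, 0.001]
contact_force: [-0.0, 0.5, 0.1]
finger_gap: 85.0
```

Call:
drive_tool(
  commands=[
    [[0, 0, 0, 0.117], [0, 0, 0, 0.117], [0, 0, 0, 0.117], [0, 0, 0, 0.117], [0, 0, 0, 0.117], [0, 0, 0, 0.117], [0, 0, 0, 0.117], [0, 0, 0, 0.117], [0, 0, 0, 0.117], [0, 0, 0, 0.117]],
  ],
)

```text
t: 3.43
position: [468.6, -78.6, 260.9]
tcp_rot: [0.728, 0.686, 0.0, -0.0]
contact_force: [-0.2, 0.3, -0.1]
finger_gap: 85.0
```

Call:
drive_tool(
  commands=[
    [[0, 0, 0, 0.117], [0, 0, 0, 0.117], [0, 0, 0, 0.117], [0, 0, 0, 0.117], [0, 0, 0, 0.117], [0, 0, 0, 0.117], [0, 0, 0, 0.117], [0, 0, 0, 0.117], [0, 0, 0, 0.117], [0, 0, 0, 0.117], [0, 0, 0, 0]],
  ],
)

```text
t: 4.35
position: [468.6, -78.6, 260.9]
tcp_rot: [0.985, 0.172, 0.0, -0.0]
contact_force: [-0.1, -0.5, 0.1]
finger_gap: 85.2
```

```bash
python3 - <<'E'
from h import *
st()
a=snapshot('wrist');cv2.imwrite('pics/4.png',a)
m=camera_model('wrist')
O=np.array([469.5,-138,0]);y=.343
for q in((0,0,80),(90,0,72)):
    p=O+R.from_euler('z',y).apply(q);print(q,np.round(proj(m,p)))
for q in('caddy','caddy_handle'):print(q,[(np.round(x['centre']).tolist(),round(x['confidence'],2)) for x in pinpoint(q,'wrist')])
E
```

```text
t 4.35 pos [468.6 -78.6 260.9] R [[0.941, 0.339, 0.0], [0.339, -0.941, 0.0], [0.0, -0.0, -1.0]] F [-0.1 -0.5  0.1] M [-0.03  0.01  0.02] gap 85.2 q [-0.41  0.08  0.53  1.94 -0.04  1.14 -1.09]
(0, 0, 80) [179. 301.]
(90, 0, 72) [ 99. 304.]
caddy [([127.0, 168.0], 0.9), ([184.0, 390.0], 0.72), ([163.0, 293.0], 0.69)]
caddy_handle [([129.0, 457.0], 0.89), ([57.0, 191.0], 0.82), ([94.0, 300.0], 0.6)]
```

View pics/4.png

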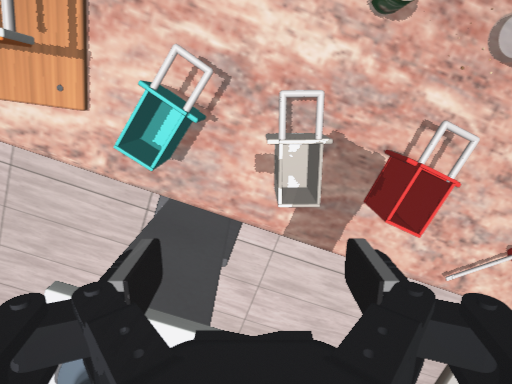

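The wrist image shows the white caddy in the middle. Its bar ends are at (282,92) and (323,91), and its front rim corners at (278,206) and (321,205). Turquoise is to the left, red to the right. Fitting the pose from these.

```bash
cat >> h.py <<'E'
from scipy.optimize import least_squares
def fit(m,pts,px,x0):
    f=lambda v:np.concatenate([proj(m,R.from_euler('z',v[2]).apply(p)+[v[0],v[1],0])-q for p,q in zip(pts,px)])
    s=least_squares(f,x0,x_scale=[10,10,.1]);return s.x,s.fun
E
python3 - <<'E'
from h import *
m=camera_model('wrist')
a=cv2.imread('pics/4.png');a=a[80:220,255:345]
g=cv2.cvtColor(a,6);cv2.imwrite('pics/4c.png',cv2.resize(a,None,fx=4,fy=4))
pts=[(-40,25,80),(-40,-25,80),(94,25,70),(94,-25,70)]
v,e=fit(m,pts,[(207,277.5),(206,322),(91,281),(90.5,323.5)],[469,-138,.34]);print(v,e.round(1))
p=np.array([v[0],v[1],0]);o=get_obs();r=R.from_quat(o['tcp_rot']).as_matrix()
print('tool shift',r.T@(p-o['position']),'twist',-(v[2]-np.arctan2(r[1,0],r[0,0])))
E
```

```text
[ 4.74477846e+02 -1.36117046e+02  3.60115196e-01] [ 0.4  1.4  1.  -1.3 -0.6 -1.3 -0.6  1.2]
tool shift [-14.17455209  55.93153    260.85195407] twist -0.010321151413294594
```

View pics/4c.png

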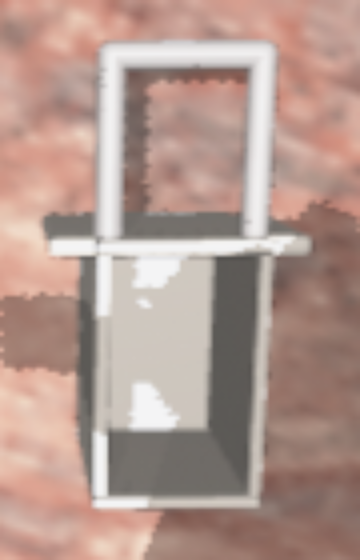

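Call:
drive_tool(
  commands=[
    [[-0.0047, 0.0185, 0, -0.01], [-0.0047, 0.0185, 0, 0], [-0.0047, 0.0185, 0, 0], [0, 0, 0.03, 0], [0, 0, 0.03, 0], [0, 0, 0.03, 0], [0, 0, 0.03, 0], [0, 0, 0.02, 0], [0, 0, 0, 0], [0, 0, 0, 0]],
  ],
)

```text
t: 5.33
position: [474.2, -136.0, 120.4]
tcp_rot: [0.984, 0.178, -0.001, -0.0]
contact_force: [-0.2, -0.5, 1.1]
finger_gap: 85.1
```

```bash
python3 - <<'E'
from h import *
st()
a=snapshot('wrist');cv2.imwrite('pics/5.png',a)
m=camera_model('wrist')
for v in([474.5,-136.1,.36],):
    for p in [(-40,25,80),(-40,-25,80),(94,25,70),(94,-25,70)]:
        c=proj(m,R.from_euler('z',v[2]).apply(p)+[v[0],v[1],0]);print(c.round(1));cv2.circle(a,(int(round(c[1]*1)),int(round(c[0]))),2,(255,0,255),1)
cv2.imwrite('pics/5m.png',a)
E
```

```text
t 5.33 pos [ 474.2 -136.   120.4] R [[0.937, 0.35, -0.002], [0.35, -0.937, -0.0], [-0.002, -0.001, -1.0]] F [-0.2 -0.5  1.1] M [-0.04 -0.05 -0.05] gap 85.1 q [-0.26  0.3   0.55  2.07 -0.21  0.83 -0.8 ]
[251.7 219.2]
[251.5 285.4]
[ 62.9 214.3]
[ 62.7 289.1]
```

View pics/5m.png

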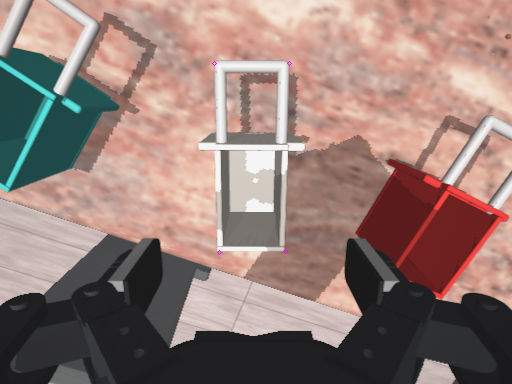

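The marks sit on the caddy's rim at (217-286,250) and its bar at (216-289,62), so the fit holds. The fingers are centred. Descending and gripping.

Call:
drive_tool(
  commands=[
    [[0, 0, 0.02, 0], [0, 0, 0.02, 0], [0, 0, 0.02, 0], [0, 0, 0.02, 0], [0, 0, 0.0185, 0], [0, 0, 0, 0], [0, 0, 0, 0]],
  ],
)

```text
t: 5.97
position: [475.6, -136.2, 23.4]
tcp_rot: [0.984, 0.178, 0.001, 0.0]
contact_force: [1.1, -0.4, -0.1]
finger_gap: 85.4
```

Call:
drive_tool(
  commands=[
    [[0, 0, 0, 0], [0, 0, 0, 0], [0, 0, 0, 0], [0, 0, 0, 0], [0, 0, 0, 0], [0, 0, 0, 0], [0, 0, 0, 0], [0, 0, 0, 0], [0, 0, 0, 0], [0, 0, 0, 0]],
  ],
  gripper=0.03,
  newtons=70,
)

```text
t: 6.8
position: [475.8, -136.0, 23.9]
tcp_rot: [0.984, 0.178, 0.001, 0.0]
contact_force: [-0.8, 0.3, 7.8]
finger_gap: 49.1
```

Call:
drive_tool(
  commands=[
    [[0, 0, -0.005, 0], [0, 0, -0.01, 0], [0, 0, -0.02, 0], [0, 0, -0.02, 0], [0, 0, -0.02, 0], [0, 0, -0.02, 0], [0, 0, -0.02, 0], [0, 0, -0.01, 0], [0, 0, 0, 0], [0, 0, 0, 0], [0, 0, 0, 0]],
  ],
)

```text
t: 7.72
position: [473.5, -135.6, 146.3]
tcp_rot: [0.984, 0.178, -0.001, -0.0]
contact_force: [-0.3, 0.5, -3.1]
finger_gap: 48.7
```

Call:
drive_tool(
  commands=[
    [[0.003, -0.015, -0.002, 0], [0.005, -0.03, -0.002, 0], [0.006, -0.034, -0.002, 0], [0.006, -0.034, -0.002, 0], [0.006, -0.034, 0, 0], [0.006, -0.034, 0, 0], [0.006, -0.034, 0, 0], [0.006, -0.034, 0, 0], [0.006, -0.034, 0, 0], [0.006, -0.034, 0, 0], [0.005, -0.023, 0, 0], [0, -0.01, 0, 0]],
  ],
)

```text
t: 8.72
position: [407.9, 217.0, 154.0]
tcp_rot: [0.984, 0.18, -0.001, -0.0]
contact_force: [-0.1, -0.2, -3.1]
finger_gap: 48.9
```

Call:
drive_tool(
  commands=[
    [[0, 0, 0, 0.04], [0, 0, 0, 0.04], [0, 0, 0, 0.04], [0, 0, 0, 0.04], [0, 0, 0, 0], [0, 0, 0, 0]],
  ],
)

```text
t: 9.22
position: [409.0, 212.2, 154.4]
tcp_rot: [0.995, 0.098, -0.001, 0.001]
contact_force: [-0.7, 0.6, -3.1]
finger_gap: 48.9
```

```bash
python3 - <<'E'
from h import *
st()
a=snapshot('wrist');cv2.imwrite('pics/6.png',a);cv2.imwrite('pics/6b.png',cv2.resize(a,(800,600),interpolation=cv2.INTER_CUBIC))
m=camera_model('wrist')
for q in('hook_seat','caddy_handle','stand','press_pad'):print(q,[(np.round(x['centre']).tolist(),round(x['confidence'],2)) for x in pinpoint(q,'wrist')])
E
```

```text
t 9.22 pos [409.  212.2 154.4] R [[0.981, 0.195, -0.002], [0.195, -0.981, -0.001], [-0.002, 0.001, -1.0]] F [-0.7  0.6 -3.1] M [-0.01 -0.   -0.01] gap 48.9 q [-0.89  0.18  0.37  2.1  -0.08  0.88 -1.85]
hook_seat []
caddy_handle [([40.0, 251.0], 0.84)]
stand [([128.0, 244.0], 0.55), ([44.0, 254.0], 0.21)]
press_pad []
```

View pics/6b.png

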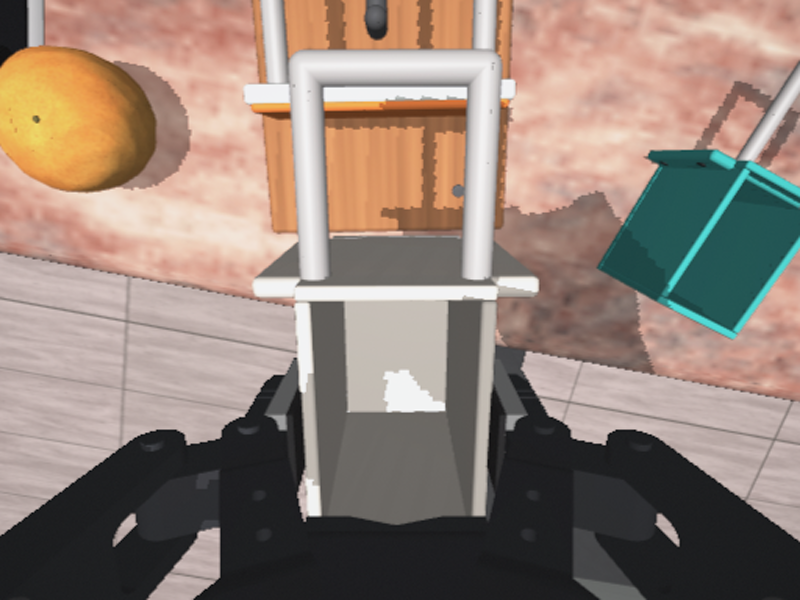

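In the wrist view the caddy is held level: bar centre at (253,43), back rim corners at (189,183) and (318,183), in 512-scale. Behind it are the pad's front top corners at (158,66) and (329,63) and the hook tip at (241,20). Fitting both poses.

```bash
cat >> h.py <<'E'
def rel(s,c):
    d=R.from_euler('z',-s[2]).apply([c[0]-s[0],c[1]-s[1],0]); return np.round([d[0],d[1],c[2]-s[2]],3)
def tshift(o,d):
    return R.from_quat(o['tcp_rot']).as_matrix().T@np.array(d)
E
python3 - <<'E'
from h import *
m=camera_model('wrist');o=get_obs();k=1.5625
P=lambda c,r:((r+.5)/k-.5,(c+.5)/k-.5)
s,e=fit(m,[(46,53,113),(46,-53,113)],[P(246,103),P(514,98)],[449,221,.2]);print('stand',s.round(3),e.round(1))
print('tip pred',proj(m,R.from_euler('z',s[2]).apply([74,0,140])+[s[0],s[1],0])*k, 'base front', [proj(m,R.from_euler('z',s[2]).apply([-19,y,12])+[s[0],s[1],0])*k for y in(-50,50)])
z0=o['position'][2]-23.7
c,e=fit(m,[(90,25,z0+70),(90,-25,z0+70),(40,25,z0+80),(40,-25,z0+80)],[P(290,68),P(500,67),P(295,285),P(498,286)],[409,212,.2]);print('caddy',c.round(3),e.round(1))
r=rel(s,c);print('caddy in stand',r,'tcp',o['position'].round(1))
d=np.array([s[0]-c[0],s[1]-c[1],0]);print('tool shift',tshift(o,d).round(1),'twist',r[2])
E
```

```text
stand [4.53098e+02 2.27322e+02 2.14000e-01] [-0.3  3.  -0.1 -3. ]
tip pred [  3.00115646 375.004707  ] base front [array([223.63083344, 464.37679259]), array([226.32802575, 309.73430461])]
caddy [4.08912e+02 2.12536e+02 2.00000e-01] [ 0.6 -0.4  0.7  0.9 -0.1 -0.8 -1.3  0.3]
caddy in stand [-4.6319e+01 -5.0610e+00 -1.4000e-02] tcp [409.4 213.1 155.2]
tool shift [46.2 -5.9 -0. ] twist -0.014
```

```bash
python3 - <<'E'
from h import *
a=cv2.imread('pics/6.png')[0:85,150:340];cv2.imwrite('pics/7.png',cv2.resize(a,None,fx=4,fy=4,interpolation=cv2.INTER_NEAREST))
m=camera_model('wrist')
for s in([453.1,227.3,.214],[448.5,226.3,.214]):
    for p in[(46,53,113),(46,-53,113),(46,53,71),(46,-53,71),(74,0,140),(70,0,126),(-19,0,12)]:
        q=proj(m,R.from_euler('z',s[2]).apply(p)+[s[0],s[1],0]);print(p,q.round(1),((q[::-1]-[150,0])*4).round())
E
```

```text
(46, 53, 113) [ 65.5 160.3] [ 41. 262.]
(46, -53, 113) [ 62.4 325.8] [703. 250.]
(46, 53, 71) [ 71.3 175.9] [104. 285.]
(46, -53, 71) [ 68.7 313.5] [654. 275.]
(74, 0, 140) [  1.9 240.1] [360.   8.]
(70, 0, 126) [ 17.  241.2] [365.  68.]
(-19, 0, 12) [144.  247.7] [391. 576.]
(46, 53, 113) [ 73.3 161. ] [ 44. 293.]
(46, -53, 113) [ 70.3 325.5] [702. 281.]
(46, 53, 71) [ 77.7 176.4] [106. 311.]
(46, -53, 71) [ 75.2 313.3] [653. 301.]
(74, 0, 140) [ 11.8 240.3] [361.  47.]
(70, 0, 126) [ 26.  241.4] [366. 104.]
(-19, 0, 12) [148.6 247.8] [391. 595.]
```

View pics/7.png

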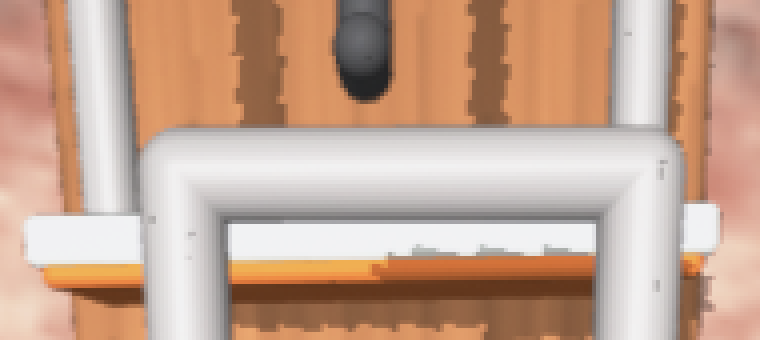

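Zoomed in: the tip dome is at crop (362,48) and the orange face's front edge runs from (44,288) to (704,275). The white strip is the backing plate behind it, so I'm refitting with the correct edge.

```bash
python3 - <<'E'
from h import *
m=camera_model('wrist');o=get_obs();k=1.5625
P=lambda c,r:((r+.5)/k-.5,(c+.5)/k-.5)
s,e=fit(m,[(46,53,113),(46,-53,113),(74,0,140)],[(72.2,161),(69,326),(12,240.5)],[449,226,.21]);print('stand',s.round(3),e.round(1))
z0=o['position'][2]-23.7
c,e=fit(m,[(90,25,z0+70),(90,-25,z0+70),(40,25,z0+80),(40,-25,z0+80)],[P(290,68),P(500,67),P(295,285),P(498,286)],[409,212,.2])
print('caddy',c.round(3)); r=rel(s,c);print('rel',r,'z0',z0,'caddy rel tcp(tool)',tshift(o,[c[0]-o['position'][0],c[1]-o['position'][1],0]).round(1),'toolyaw',R.from_quat(o['tcp_rot']).as_euler('ZYX'))
print('tool shift',tshift(o,[s[0]-c[0],s[1]-c[1],0]).round(1))
E
```

```text
stand [4.48892e+02 2.26168e+02 2.15000e-01] [ 0.6  0.2  0.6 -0.3 -0.9  0. ]
caddy [4.08912e+02 2.12536e+02 2.00000e-01]
rel [-4.1968e+01 -4.7810e+00 -1.5000e-02] z0 131.4753512473932 caddy rel tcp(tool) [-0.6  0.4  0. ] toolyaw [1.96920814e-01 2.50598262e-04 3.14152534e+00]
tool shift [41.9 -5.5 -0. ]
```

Call:
drive_tool(
  commands=[
    [[0.007, -0.001, 0, -0.015], [0.014, -0.0015, 0, 0], [0.014, -0.0015, 0, 0], [0.007, -0.0015, 0, 0], [0, 0, 0.01, 0], [0, 0, 0.015, 0], [0, 0, 0.015, 0], [0, 0, 0.005, 0], [0, 0, 0, 0], [0, 0, 0, 0], [0, 0, 0, 0]],
  ],
)

```text
t: 10.38
position: [449.8, 227.6, 110.9]
tcp_rot: [0.994, 0.106, 0.001, -0.0]
contact_force: [0.3, -0.2, -3.4]
finger_gap: 49.1
```

```bash
python3 - <<'E'
from h import *
o=st()
a=snapshot('wrist');cv2.imwrite('pics/8.png',a);b=a[20:230,130:360];cv2.imwrite('pics/8b.png',cv2.resize(b,None,fx=2.8,fy=2.8,interpolation=cv2.INTER_NEAREST))
m=camera_model('wrist')
s=[448.9,226.2,.215]
for p in[(46,53,113),(46,-53,113),(74,0,140)]:
    q=proj(m,R.from_euler('z',s[2]).apply(p)+[s[0],s[1],0]);print(p,((q[::-1]-[130,20])*2.8).round())
E
```

```text
t 10.38 pos [449.8 227.6 110.9] R [[0.978, 0.21, 0.001], [0.21, -0.978, 0.001], [0.001, -0.001, -1.0]] F [ 0.3 -0.2 -3.4] M [0.01 0.04 0.02] gap 49.1 q [-0.84  0.31  0.35  2.05 -0.15  0.8  -1.76]
(46, 53, 113) [ 77. 357.]
(46, -53, 113) [621. 355.]
(74, 0, 140) [350. 202.]
```

View pics/8b.png

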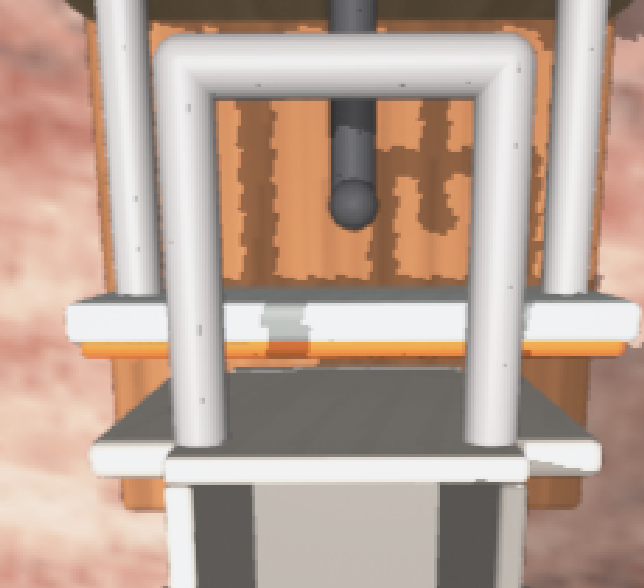

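```bash
python3 - <<'E'
from h import *
m=camera_model('wrist');o=get_obs()
P=lambda c,r:((r+.5)/2.8-.5+20,(c+.5)/2.8-.5+130)
s,e=fit(m,[(46,53,113),(46,-53,113),(74,0,140)],[P(81,355),P(624,354),P(353,203)],[449,226,.21]);print('stand',s.round(3),e.round(1))
z0=o['position'][2]-23.7
c,e=fit(m,[(90,25,z0+70),(90,-25,z0+70),(40,25,z0+80),(40,-25,z0+80)],[P(157,66),P(534,65),P(166,457),P(528,457)],[449,226,.2])
print('caddy',c.round(3),e.round(1)); print('rel',rel(s,c)); 
print('tool shift',tshift(o,[s[0]-c[0],s[1]-c[1],0]).round(1))
E
```

```text
stand [4.49205e+02 2.25892e+02 2.14000e-01] [ 0.5 -0.3  0.4  0.1 -0.6  0.1]
caddy [4.49283e+02 2.27073e+02 2.14000e-01] [ 0.9 -0.3  0.9  0.5 -0.8 -0.9 -1.1  0.7]
rel [0.328 1.138 0.   ]
tool shift [-0.3  1.1 -0. ]
```

Call:
drive_tool(
  commands=[
    [[0, 0.0011, 0, 0], [0, 0, 0.006, 0], [0, 0, 0.006, 0], [0, 0, 0.006, 0], [0, 0, 0.004, 0], [0, 0, 0.002, 0], [0, 0, 0, 0], [0, 0, 0, 0], [0, 0, 0, 0]],
  ],
)

```text
t: 11.18
position: [449.8, 226.4, 86.4]
tcp_rot: [0.994, 0.106, 0.0, -0.0]
contact_force: [0.6, -0.1, -2.6]
finger_gap: 49.1
```

Call:
drive_tool(
  commands=[
    [[0, 0, 0.001, 0], [0, 0, 0.001, 0], [0, 0, 0, 0], [0, 0, 0, 0]],
  ],
)

```text
t: 11.52
position: [449.6, 226.3, 84.3]
tcp_rot: [0.994, 0.106, 0.0, -0.0]
contact_force: [0.6, 0.1, -2.7]
finger_gap: 48.9
```

Call:
drive_tool(
  commands=[
    [[0, 0, 0.0005, 0], [0, 0, 0.0005, 0], [0, 0, 0, 0], [0, 0, 0, 0]],
  ],
)

```text
t: 11.85
position: [449.8, 226.4, 83.5]
tcp_rot: [0.994, 0.106, 0.0, -0.0]
contact_force: [-1.8, -0.9, -0.4]
finger_gap: 49.0
```

Call:
drive_tool(
  commands=[
    [[0, 0, 0.0005, 0], [0, 0, 0.0005, 0], [0, 0, 0, 0], [0, 0, 0, 0]],
  ],
)

```text
t: 12.18
position: [449.9, 226.4, 82.7]
tcp_rot: [0.994, 0.106, 0.0, -0.0]
contact_force: [-2.9, -1.0, 3.8]
finger_gap: 48.9
```

Call:
drive_tool(
  commands=[
    [[0, 0, -0.0005, 0], [0, 0, 0, 0], [0, 0, 0, 0]],
  ],
)

```text
t: 12.43
position: [449.8, 226.4, 82.9]
tcp_rot: [0.994, 0.106, 0.0, -0.0]
contact_force: [-2.2, 0.2, 3.7]
finger_gap: 48.9
```

```bash
python3 - <<'E'
from h import *
o=st()
a=snapshot('wrist');cv2.imwrite('pics/9.png',a)
b=snapshot('scene');cv2.imwrite('pics/9s.png',b)
A=cv2.resize(a[10:230,130:360],None,fx=1.7,fy=1.7);B=cv2.resize(b[120:230,120:250],None,fx=3,fy=3)
h=max(A.shape[0],B.shape[0]);c=np.zeros((h,A.shape[1]+B.shape[1],3),np.uint8);c[:A.shape[0],:A.shape[1]]=A;c[:B.shape[0],A.shape[1]:]=B
cv2.imwrite('pics/9c.png',c);print(c.shape)
E
```

```text
t 12.43 pos [449.8 226.4  82.9] R [[0.978, 0.21, 0.0], [0.21, -0.978, 0.0], [0.0, -0.0, -1.0]] F [-2.2  0.2  3.7] M [-0.08 -0.1   0.02] gap 48.9 q [-0.83  0.35  0.34  2.07 -0.17  0.74 -1.74]
(374, 781, 3)
```

View pics/9c.png

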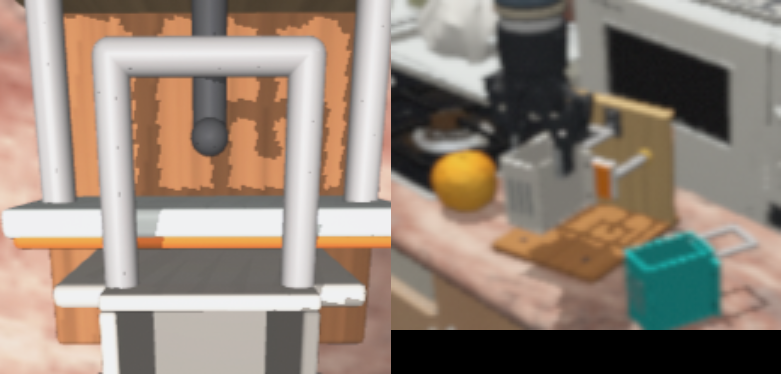

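The bar is behind the hook tip with the hook centred in the D, and the flange is in front of the pad. Pushing back along tool x.

Call:
drive_tool(
  commands=[
    [[0, 0, -0.0005, 0], [0.002, 0, 0, 0], [0.002, 0, 0, 0], [0.002, 0, 0, 0], [0.002, 0, 0, 0], [0.001, 0, 0, 0], [0, 0, 0, 0], [0, 0, 0, 0]],
  ],
)

```text
t: 13.2
position: [458.0, 228.2, 83.1]
tcp_rot: [0.994, 0.106, -0.0, 0.0]
contact_force: [-4.5, -1.2, 3.1]
finger_gap: 48.7
```

Call:
drive_tool(
  commands=[
    [[0.001, 0, 0, 0], [0.001, 0, 0, 0], [0.001, 0, 0, 0], [0, 0, 0, 0], [0, 0, 0, 0], [0, 0, 0, 0]],
  ],
)

```text
t: 13.7
position: [460.1, 228.6, 83.2]
tcp_rot: [0.994, 0.106, -0.001, 0.0]
contact_force: [-6.7, -0.6, 6.3]
finger_gap: 48.9
```

```bash
python3 - <<'E'
from h import *
st()
E
```

```text
t 13.7 pos [460.1 228.6  83.2] R [[0.978, 0.21, -0.003], [0.21, -0.978, -0.001], [-0.003, -0.0, -1.0]] F [-6.7 -0.6  6.3] M [-0.17  0.86  0.07] gap 48.9 q [-0.82  0.37  0.34  2.05 -0.18  0.76 -1.73]
```

Call:
drive_tool(
  commands=[
    [[0, 0, -0.0005, 0], [0.001, 0, 0, 0], [0.001, 0, 0, 0], [0.001, 0, 0, 0], [0, 0, 0, 0], [0, 0, 0, 0], [0, 0, 0, 0]],
  ],
)

```text
t: 14.28
position: [462.0, 229.0, 83.4]
tcp_rot: [0.994, 0.106, -0.002, 0.0]
contact_force: [-8.2, -1.9, 5.9]
finger_gap: 49.1
```

Call:
drive_tool(
  commands=[
    [[0, 0, -0.0005, 0], [0.001, 0, 0, 0], [0.001, 0, 0, 0], [0, 0, 0, 0], [0, 0, 0, 0], [0, 0, 0, 0]],
  ],
)

```text
t: 14.78
position: [463.1, 229.2, 83.5]
tcp_rot: [0.994, 0.106, -0.003, 0.001]
contact_force: [-9.1, -1.0, 4.7]
finger_gap: 49.2
```

```bash
python3 - <<'E'
from h import *
o=st()
a=snapshot('wrist');cv2.imwrite('pics/10.png',a)
b=snapshot('scene')
A=cv2.resize(a[10:250,120:380],None,fx=1.7,fy=1.7);B=cv2.resize(b[135:225,145:235],None,fx=3.8,fy=3.8,interpolation=cv2.INTER_CUBIC)
h=max(A.shape[0],B.shape[0]);c=np.zeros((h,A.shape[1]+B.shape[1],3),np.uint8);c[:A.shape[0],:A.shape[1]]=A;c[:B.shape[0],A.shape[1]:]=B
cv2.imwrite('pics/10c.png',c);print(c.shape)
E
```

```text
t 14.78 pos [463.1 229.2  83.5] R [[0.978, 0.211, -0.006], [0.211, -0.978, -0.002], [-0.007, 0.0, -1.0]] F [-9.1 -1.   4.7] M [-0.18  1.4  -0.  ] gap 49.2 q [-0.81  0.37  0.34  2.04 -0.18  0.76 -1.72]
(408, 784, 3)
```

View pics/10c.png

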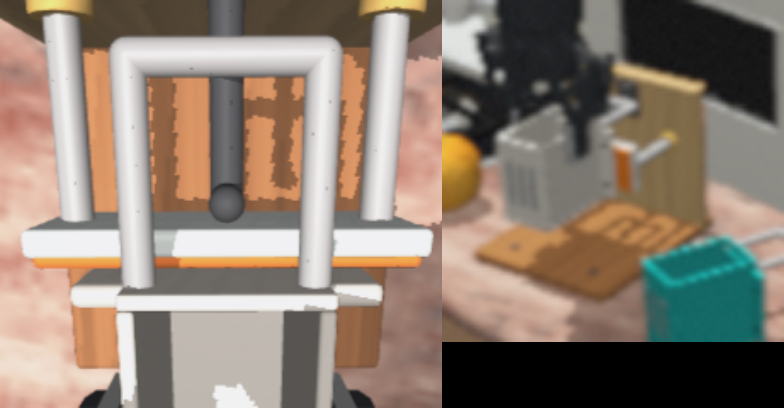

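Call:
drive_tool(
  commands=[
    [[0, 0, -0.0005, 0], [0.001, 0, 0, 0], [0.001, 0, 0, 0], [0.001, 0, 0, 0], [0, 0, 0, 0], [0, 0, 0, 0], [0, 0, 0, 0], [0, 0, 0, 0]],
  ],
)

```text
t: 15.55
position: [464.9, 229.6, 83.7]
tcp_rot: [0.994, 0.106, -0.004, 0.001]
contact_force: [-11.0, -2.0, 6.1]
finger_gap: 49.0
```

```bash
python3 - <<'E'
from h import *
o=st()
a=snapshot('wrist');cv2.imwrite('pics/11.png',a)
cv2.imwrite('pics/11c.png',cv2.resize(a[10:220,125:375],None,fx=2.8,fy=2.8,interpolation=cv2.INTER_NEAREST))
E
```

```text
t 15.55 pos [464.9 229.6  83.7] R [[0.978, 0.211, -0.009], [0.211, -0.978, -0.003], [-0.009, 0.001, -1.0]] F [-11.   -2.    6.1] M [-0.24  1.79  0.01] gap 49.0 q [-0.81  0.38  0.34  2.03 -0.18  0.77 -1.72]
```

View pics/11c.png

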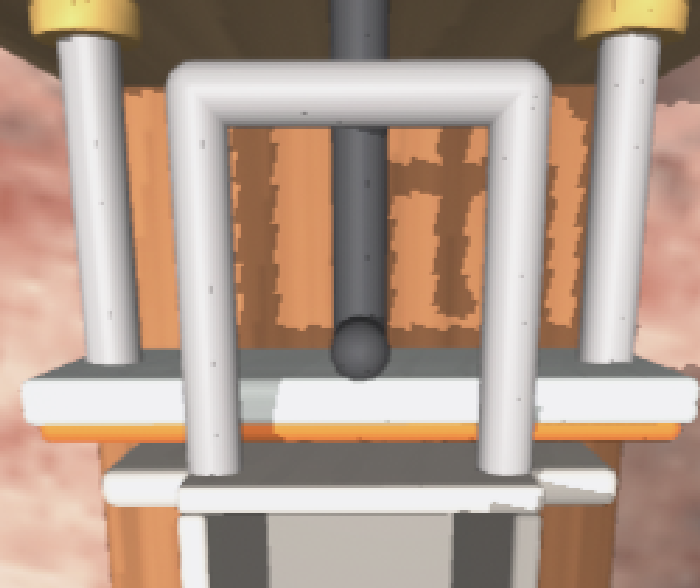

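```bash
cat > f.py <<'E'
from h import *
def final(tip,face,bar,rim,f=2.8,off=(10,125),yaw=.2145,zoff=23.7):
    m=camera_model('wrist');o=get_obs()
    P=lambda c,r:np.array(((r+.5)/f-.5+off[0],(c+.5)/f-.5+off[1]))
    t=R.from_quat(o['tcp_rot']).as_matrix()
    Z=R.from_euler('z',yaw)
    def g(v):
        s=np.array([v[0],v[1],0]);
        return np.concatenate([proj(m,Z.apply([74,0,140])+s)-P(*tip)]+[proj(m,R.from_euler('z',v[3]).apply([46+v[2],y,113])+s)-P(*q) for y,q in zip((53,-53),face)])
    s=least_squares(g,[449,226,9,yaw],x_scale=[10,10,10,.1]);print('stand',s.x.round(3),s.fun.round(1))
    def h(v):
        r=R.from_euler('ZY',[v[2],v[3]])
        return np.concatenate([proj(m,r.apply(p)+[v[0],v[1],v[4]])-P(*q) for p,q in zip([(90,25,70),(90,-25,70),(40,25,80),(40,-25,80)],list(bar)+list(rim))])
    c=least_squares(h,[464,229,yaw,0,60],x_scale=[10,10,.1,.1,10]);print('caddy x y yaw pitch z',c.x.round(3),c.fun.round(1))
    print('rel',rel([s.x[0],s.x[1],yaw],c.x[:3]))
E
python3 - <<'E'
from f import *
final((360,348),[(42,438),(680,438)],[(166,93),(551,93)],[(180,487),(543,487)])
E
```

```text
stand [4.49367e+02 2.25856e+02 1.01470e+01 2.12000e-01] [ 0.   0.1  0.  -0.4  0.1  0.4]
caddy x y yaw pitch z [ 4.68350e+02  2.29898e+02  2.16000e-01 -5.30000e-02  5.69350e+01] [ 0.6 -0.2  0.   0.7 -0.1 -0.5 -0.6 -0.1]
rel [ 1.9409e+01 -9.1000e-02  1.0000e-03]
```

```bash
python3 - <<'E'
from h import *
for n in('6','8','9','10','11'):
    a=cv2.imread(f'pics/{n}.png').astype(float);s=a.max(2)-a.min(2)  # saturation: metal low
    out=[]
    for r in(50,90,130,184):
        p=s[r-1:r+2].mean(0); lo=np.where(p[165:350]<25)[0]+165
        runs=np.split(lo,np.where(np.diff(lo)>1)[0]+1); runs=[(int(x[0]),int(x[-1])) for x in runs if len(x)>5]
        out.append((r,runs))
    v=s[:,215:235].mean(1);u=s[:,270:285].mean(1);b=[np.where(w[20:75]<25)[0]+20 for w in(v,u)]
    print(n,out,[(x.min(),x.max()) for x in b if len(x)])
E
```

```text
6 [(50, [(171, 320)]), (90, [(188, 207), (298, 318)]), (130, [(190, 208), (297, 316)]), (184, [(165, 344)])] [(np.int64(32), np.int64(64)), (np.int64(32), np.int64(63))]
8 [(50, [(166, 183), (185, 320), (327, 344)]), (90, [(169, 185), (188, 207), (248, 263), (298, 318), (325, 341)]), (130, [(165, 349)]), (184, [(165, 344)])] [(np.int64(32), np.int64(54)), (np.int64(32), np.int64(54))]
9 [(50, [(185, 320), (337, 349)]), (90, [(165, 171), (187, 206), (243, 263), (299, 318), (335, 349)]), (130, [(165, 349)]), (184, [(165, 344)])] [(np.int64(32), np.int64(54)), (np.int64(32), np.int64(54))]
10 [(50, [(185, 320), (337, 349)]), (90, [(165, 171), (187, 206), (244, 262), (298, 318), (335, 349)]), (130, [(165, 174), (190, 209), (243, 263), (297, 316), (332, 349)]), (184, [(165, 344)])] [(np.int64(31), np.int64(54)), (np.int64(30), np.int64(54))]
11 [(50, [(185, 320), (337, 349)]), (90, [(165, 171), (187, 206), (244, 262), (298, 318), (335, 349)]), (130, [(165, 174), (190, 209), (244, 262), (297, 316), (332, 349)]), (184, [(165, 344)])] [(np.int64(31), np.int64(54)), (np.int64(30), np.int64(54))]
```

Call:
drive_tool(
  commands=[
    [[0, 0, 0, 0], [0, 0, 0, 0], [0, 0, 0, 0], [0, 0, 0, 0], [0, 0, 0, 0], [0, 0, 0, 0]],
  ],
)

```text
t: 16.1
position: [464.9, 229.6, 83.7]
tcp_rot: [0.994, 0.106, -0.004, 0.001]
contact_force: [-11.0, -2.5, 6.4]
finger_gap: 48.9
```

```bash
python3 - <<'E'
from h import *
st()
b=snapshot('scene');a=cv2.imread('pics/1s.png')
d=cv2.absdiff(a,b).max(2);d[120:245,140:285]=0
print('changed px elsewhere right/below', (d[:,285:]>60).sum(), 'orange',(d[160:200,100:140]>60).sum())
print(np.abs(get_obs()['joint_velocities']).max())
close_job()
E
```

```text
t 16.1 pos [464.9 229.6  83.7] R [[0.978, 0.211, -0.009], [0.211, -0.978, -0.003], [-0.009, 0.001, -1.0]] F [-11.   -2.5   6.4] M [-0.25  1.8   0.04] gap 48.9 q [-0.81  0.38  0.34  2.03 -0.18  0.77 -1.72]
changed px elsewhere right/below 0 orange 0
0.0008036180104744792
the job is handed in; nothing more can be done
```

The white caddy is hanging by its handle on the hook and is held pressed square against the orange pad, about half way in. I handed the job in at about 16 s with the grip and push still on.

**Last checks:**
- **Pad depth:** about 10.1 mm in from the wrist image, and about 9.4–9.8 mm from how far the tool moved.
- **Push:** the wrist reads about 11 N along the push. I put a newton or two of that down to rubbing on the hook, which leaves about 10 N on the pad.
- **Handle on the hook:** the upward force shows the bar is resting there, with about 9 N on the hook.
- **Squareness:** the caddy's yaw is within about 0.005 rad of the stand and pad.
- **Level:** the tool is tilted about 0.5°, and the handle's place in the wrist picture moved by 2 pixels at most.
- **Steadiness:** the pose did not change over the last half second, and the joints were still.
- **Other things:** comparing the scene pictures from start and end showed no change around the orange or on the right-hand side. The part of the picture around the stand and the turquoise caddy was not compared; I only saw the turquoise one still upright in its place.

**Checks that disagreed:**
- **Tilt:** one fit from hand-read pixels gave about 3° of tilt (-0.053 rad). A direct measurement of the handle edges across five pictures did not support it, so I put it down to misread pixels.
- **Stand position:** my first fit was about 4 mm off because I took the pad's white backing plate for its face. I corrected that before approaching the hook.

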